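Lock the die screw of the eyelet press

TASK

Lock the die screw of the eyelet press without losing its setting. Lower the wide-jawed fork spanner over the upright flat tang of the screw, with its tail lying in the notched rest of the press bed so that the screw cannot turn; then swing the locknut's lever clockwise (seen from above) by its knob until the nut is fully tight. Leave the spanner lying in place.

Things in the scene. Friction and masses are not known exactly. Their poses are not given: they have to be found in the camera images.
- spanner_grip (a point): Wide-jawed fork spanner, loose, flat on the green mat, left or right of the press; 0.3 kg, steel 12 mm thick. Grasp its black grip sleeve: 60 long, 22 wide, 26 high. Point: middle of the sleeve, 13 above the underside; x from tail to jaw, z up. Balance point 20 mm ahead. The look-alike on the other side has a jaw only 6 mm wide and does not fit.
- spanner_jaw (a point): Middle of the wide-jawed spanner's jaw, 75 mm ahead (+x) of the grip point, 6 mm above the underside; axes as the grip. The jaw is a straight slot 18 mm wide between two prongs 12 mm wide and 70 mm long, closed at the sleeve end, open at the tips 110 mm ahead of the grip point.
- spanner_tail (a point): On the wide-jawed spanner's tail, 85 mm behind (-x) the grip point, 160 mm from the jaw point, 6 mm above the underside; axes as the grip. The tail is a bar 16 mm wide that ends 100 mm behind the grip point.
- tang (a point): Die screw's tang: upright steel flat 10 mm thick (x), 60 long (y), 14 high, on a round collar 60 mm across amid the press bed. Point: on the screw's axis, 6 mm above the collar's top, 8 below the tang's top; turns with the screw. With the spanner's underside resting on the collar and the rest, the jaw point is here.
- rest (a point): Notched rest for the spanner's tail, part of the press bed (fixed, yaw varies), 160 mm from the screw's axis: a ledge level with the collar's top between two cheeks 30 mm apart, 20 high. Point: midway between the cheeks, 6 mm above the ledge; bed axes: z up, y from the rest to the screw's axis.
- lever_knob (a point): Black upright round knob, 20 mm in diameter, 48 high, on the end of the locknut's lever, 110 mm from the screw's axis, on the far side from the rest. Point: on the knob's axis, 18 mm below its top and 8 mm above the tang point's level. The lever bar's top is 23 mm below this point.
- die_screw (a joint): Turn of the die screw in the bed, rad, growing clockwise from above; about 0 at the start (tang's length in line with the rest). Turns easily (0.08 N m) and carries the locknut with it. Held by the spanner, tail in the rest, it still has up to 0.2 rad of play either way. Its setting is lost beyond 0.35 rad from 0.
- locknut (a joint): Turn of the locknut relative to the die screw, rad, growing clockwise from above: 0 to 0.25 (loose) at the start, fully tight at a firm stop at 1.30. Stiff, 0.5 N m (about 5 N at the knob): it drags an unheld screw along with it.
Things that resemble listed ones, but are neither listed nor needed, are in the scene too. Leave any turquoise look-alike of the part that bears spanner_grip alone.

How it is judged:
By the outcome, as a careful person would: the job done as asked, in the order asked, and still so for the second after the job is handed in, with the robot touching nothing.
It also fails if it takes over 54 s, if anything falls off the work surface, if the arm or the gripper's body presses on something with over 40 N, if the wrist force passes 120 N, or if a joint passes its speed limit or range.

ROBOT

A 6-joint arm with a two-finger parallel gripper is mounted at the origin on the work surface. World frame = base frame: x ahead of the robot, y to its left, z up, the work surface at z = 0. Lengths are in mm, angles in rad, forces in N, time in s.
With the tool pointing down it reaches from about 350 to 975 mm from the base axis. Payload 7.1 kg.
Tool frame: the origin (TCP) lies at the very end of the fingers, on their centre line; the grasp point (between the pads) lies tcp_to_grasp behind it (tcp_to_grasp is the distance from the TCP to the grasp point, in mm); z points along the fingers, x is the direction in which the jaws open and shut, and the axes are right-handed (so a half turn about z gives the same grasp; the last joint's range is limited). The gripper opens to 88 mm and grips with 3 to 60 N. Pads are 20 mm wide; open, the fingers measure 115 mm over their backs; the gripper's body (75 mm by 178 mm) begins 61 mm behind the grasp point.
Start: joints at [1.248, 0.423, 1.63, -0, 1.089, -0.019], TCP at [186.936, 596.372, 222.675] pointing down, gripper open.
Joint ranges: [-3, 3], [-0.9, 2.11], [0.09, 2.58], [-1.31, 4.45], [0.11, 2.69], [-2.54, 2.54]. Speed limits (rad/s): [2.39, 2.39, 3.01, 3.14, 3.14, 3.14].

INTERFACE

Orientations are given as a rotation vector (axis times angle).
In Python, from workcell import get_obs, get_image, close_job, recognise, mark_of, tcp_to_grasp gives the robot as it stands. The module is installed in compiled form; this text tells all that it offers.
- The arm moves only by the tool move_arm, never from a script. Its argument "motion" is a list of rows, each a list of 7 numbers: the shift along the world's x, y, z in mm, then the turn, a rotation vector about the world's x, y, z in rad, then the finger opening in mm, from 0 to 87.8. A call has 1 to 5 rows; each row is the pose to reach, as a shift and turn from the pose commanded when the call began; what a row does not reach only later rows make up. A row lasts 1/12 s, in which the tool goes at most 41.7 mm and 7.16 degrees, less where a joint would pass 70% of its speed; a pose out of reach is approached as far as the arm can. A call with a gripper value outside its range is refused whole. The fingers move at their own pace and stop on an object; the grip force is fixed at half the most. Time passes only in rows, so rows that repeat a pose let the fingers close. It gives the time, the measured TCP pose, the force and the opening at its end, in the units of the state.
- get_obs(): the state, without advancing time (a new reading comes with each control period).
- get_image(name): name is "scene" or "top" or "wrist"; returns a dict with "color" (420x560x3 uint8, red, green, blue), "mtx" (3x3 intrinsics, pixels), "camera_from_world" (4x4, takes a point from world to camera coordinates). Camera axes: x right, y up, looking along -z (the intrinsics and any distortion apply to the point x, -y, -z); pixel columns grow to the right and rows downward; lengths in mm; the calibration is good to about 2 mm. A picture is of the moment at which its call begins. There is no depth.
- close_job(): hands the job in, once; it reports no verdict.
Trained networks look in a picture, given as the dict that the camera call returned (one of the last four; its "shot" number tells which), for a name from the list of things; names that differ only in an ending like _2 or _b are one class to them, and where a whole thing is asked for, a point or a joint stands for the part that bears it (a point fixed in the world has none). Each returns a list of dicts, best first, with "p" (0 to 1); they miss things now and then, are a little off and sometimes report something else, mostly with a low value. They report only what shows in the picture. A call takes as long as a camera call. They do not tell look-alikes from the thing itself.
- recognise(picture, label): "bbox" ([centre column, centre row, width, height] in pixels, round what is visible of it).
- mark_of(picture, label): "location" ([row, column] in pixels: a listed point, or the origin of a listed thing).
The state is a dict: "t": time; "qpos": joint angles; "qvel": joint speeds; "joint_torque": joint torques, N m; "ee_pos": TCP position; "orientation": TCP orientation; "ft_force": force on the tool from outside, world axes, zero at the start; "moment": the same for the moment, N m; "width": finger opening in mm.
Only numpy, scipy, OpenCV 4.12 (cv2) and the standard library are available. Lean on these libraries where they do the work, as an engineer would, in place of code of your own. Each camera call takes 0.05 s, during which the arm holds its last target. There are 200 camera calls.

## Working session

There is one attempt and no reset: what is moved stays moved. The work goes in short steps, Python scripts to look and compute and a tool call to move; the robot and the scene stay as the last step left them, time stands still between calls to the robot, and variables do not carry over. Pictures are saved under pics/ and viewed, about 8 in all and at most 12, crops included, and the job is handed in when it is done.

Besides the shell and the picture viewer there is one more tool, called by a JSON object that holds its "op" and its "data". move_arm: Moves the arm, as the interface text tells. Its arguments: {"type":"object","properties":{"motion":{"type":"array"}},"required":["motion"]}

```bash
mkdir -p pics; cat > h.py <<'E'
import numpy as np, cv2
from workcell import *
L=["spanner_grip","spanner_jaw","spanner_tail","tang","rest","lever_knob"]
def save(p,n): cv2.imwrite(f"pics/{n}.png",p["color"][:,:,::-1])
def ray(p,rc):
    r,c=rc; d=np.linalg.inv(p["mtx"])@[c,r,1]; d=np.array([d[0],-d[1],-d[2]])
    M=p["camera_from_world"]; R=M[:3,:3]; return -R.T@M[:3,3], R.T@d/np.linalg.norm(d)
def atz(p,rc,z):
    o,d=ray(p,rc); return o+d*(z-o[2])/d[2]
def tri(*pr):
    A=np.zeros((3,3));b=np.zeros(3)
    for p,rc in pr:
        o,d=ray(p,rc);P=np.eye(3)-np.outer(d,d);A+=P;b+=P@o
    x=np.linalg.solve(A,b); 
    return x,[round(float(np.linalg.norm((np.eye(3)-np.outer(ray(p,rc)[1],ray(p,rc)[1]))@(x-ray(p,rc)[0]))),1) for p,rc in pr]
def pix(p,X):
    c=p["camera_from_world"]@np.r_[X,1]; u=p["mtx"]@[c[0],-c[1],-c[2]]; return u[:2]/u[2]
E
python3 - <<'E'
from h import *
np.set_printoptions(precision=1,suppress=True)
print(tcp_to_grasp)
P={n:get_image(n) for n in("scene","top")}
for n,p in P.items():
    save(p,n+"0")
    print(n,ray(p,(210,280)))
    for l in L:
        print(l,[(round(m["p"],2),np.round(m["location"]),atz(p,m["location"],30)) for m in mark_of(p,l)[:4]])
print(get_obs())
cv2.imwrite("pics/both.png",np.hstack([cv2.imread("pics/scene0.png"),cv2.imread("pics/top0.png")]))
E
```

```text
18.700000000000003
scene (array([ 985.7,  236.5, 1010.3]), array([-0.4, -0.3, -0.8]))
spanner_grip [(0.89, array([184., 238.]), array([ 484.4, -340.7,   30. ])), (0.77, array([139., 177.]), array([ 475.4, -630.2,   30. ]))]
spanner_jaw [(0.91, array([197., 222.]), array([ 552.9, -344.1,   30. ])), (0.62, array([150., 154.]), array([ 555.8, -651.3,   30. ]))]
spanner_tail [(0.7, array([170., 261.]), array([ 396. , -322.3,   30. ])), (0.7, array([130., 200.]), array([ 394.6, -602.7,   30. ]))]
tang [(0.84, array([247., 302.]), array([531.2, -48.5,  30. ]))]
rest [(0.97, array([218., 255.]), array([ 544.3, -214.6,   30. ]))]
lever_knob [(0.65, array([246., 347.]), array([449.3,  47.1,  30. ]))]
top (array([ 230.2, -132.1, 1832.8]), array([ 0.2,  0. , -1. ]))
spanner_grip [(0.86, array([222., 352.]), array([ 482.2, -350.5,   30. ])), (0.46, array([200., 256.]), array([560.3, -25.5,  30. ]))]
spanner_jaw [(0.7, array([202., 354.]), array([ 553.3, -360.6,   30. ])), (0.63, array([208., 442.]), array([ 529.2, -658.9,   30. ]))]
spanner_tail [(0.6, array([249., 348.]), array([ 392.6, -337.7,   30. ])), (0.55, array([248., 430.]), array([ 394.2, -610.3,   30. ]))]
tang [(0.69, array([200., 256.]), array([559.3, -26.9,  30. ]))]
rest [(0.79, array([199., 304.]), array([ 562.5, -189.3,   30. ])), (0.55, array([220., 235.]), array([492.1,  44.5,  30. ]))]
lever_knob [(0.54, array([217., 232.]), array([501. ,  52.4,  30. ]))]
{'t': 0.7, 'qpos': array([ 1.2,  0.4,  1.6,  0. ,  1.1, -0. ]), 'qvel': array([ 0.,  0., -0., -0.,  0.,  0.]), 'joint_torque': array([  0. , -54.4, -27.4,   0.1,   0. ,   0. ]), 'ee_pos': array([186.9, 596.4, 222.7]), 'orientation': array([-2.5, -1.9, -0. ]), 'ft_force': array([0.6, 0.6, 0.6]), 'moment': array([0.1, 0. , 0. ]), 'width': 88.11328375152647}
```

View pics/top0.png

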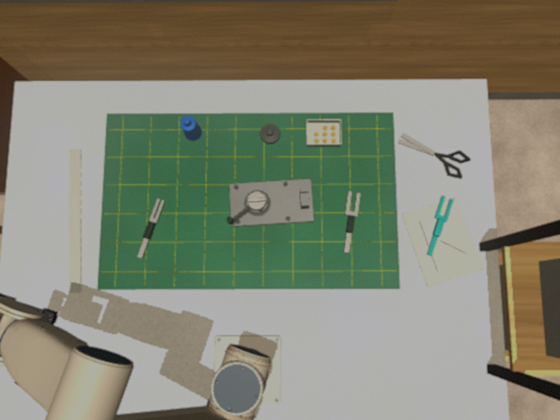

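View pics/scene0.png

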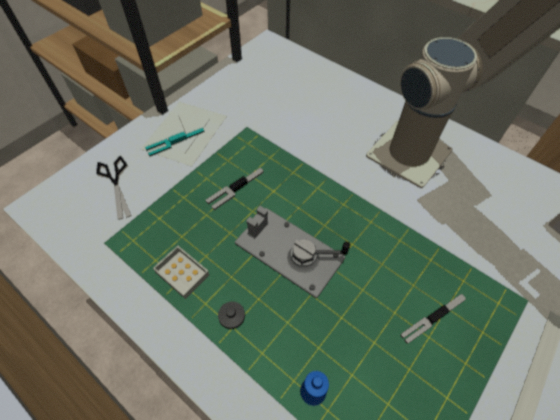

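The wide-jawed spanner lies right of the press (top view 350,222; scene 238,184). The narrow one is on the left (top 150,230) and the turquoise look-alike is off the mat. The press has its rest at top 304,199, the tang at 256,200 and the knob at 232,219.

```bash
python3 - <<'E'
from h import *
np.set_printoptions(precision=1,suppress=True)
a,b=get_image("scene"),get_image("top")
for l in L:
    m,n=mark_of(a,l),mark_of(b,l)
    if m and n: print(l,*tri((a,m[0]["location"]),(b,n[0]["location"])))
print(get_obs()["orientation"])
E
```

```text
spanner_grip [ 436.8 -563.7 -144.9] [129.6, 129.6]
spanner_jaw [ 540.7 -677.8   -4.9] [3.2, 3.2]
spanner_tail [ 398.3 -606.7   38.6] [1.1, 1.1]
tang [546.8 -35.8  58.6] [4.0, 4.0]
rest [ 563.4 -189.3   78.3] [0.7, 0.7]
[2.5 1.9 0. ]
```

{"op": "move_arm", "data": {"motion": [[34,-23,0,0,0,-0.12,87],[68,-47,0,0,0,-0.24,87],[102,-70,0,0,0,-0.36,87],[136,-94,0,0,0,-0.48,87],[170,-117,0,0,0,-0.6,87]]}}

```text
t: 1.82
ee_pos: [358.1, 478.1, 222.8]
orientation: [-2.971, -1.02, -0.0]
ft_force: [0.2, 0.5, 0.8]
width: 87.0
```

{"op": "move_arm", "data": {"motion": [[26,-30,0,0,0,-0.12,87],[52,-60,0,0,0,-0.24,87],[78,-90,0,0,0,-0.36,87],[104,-120,0,0,0,-0.48,87],[130,-150,0,0,0,-0.6,87]]}}

```text
t: 2.23
ee_pos: [488.0, 327.7, 222.9]
orientation: [-3.14, -0.096, -0.0]
ft_force: [-0.7, 0.8, -0.7]
width: 87.5
```

{"op": "move_arm", "data": {"motion": [[17,-36,0,0,0,-0.12,87],[33,-72,0,0,0,-0.24,87],[50,-108,0,0,0,-0.36,87],[66,-144,0,0,0,-0.48,87],[83,-180,0,0,0,-0.6,87]]}}

```text
t: 2.65
ee_pos: [570.4, 147.5, 222.8]
orientation: [-3.028, 0.836, -0.0]
ft_force: [1.2, 0.1, -0.5]
width: 86.8
```

{"op": "move_arm", "data": {"motion": [[4,-40,0,0,0,-0.12,87],[8,-80,0,0,0,-0.24,87],[12,-120,0,0,0,-0.36,87],[16,-160,0,0,0,-0.48,87],[20,-200,0,0,0,-0.6,87]]}}

```text
t: 3.07
ee_pos: [589.8, -52.6, 222.8]
orientation: [-2.646, 1.694, -0.0]
ft_force: [1.5, 1.7, -0.4]
width: 87.2
```

```bash
python3 - <<'E'
from h import *
np.set_printoptions(precision=3,suppress=True)
from scipy.spatial.transform import Rotation as R
o=get_obs();print(o["t"],o["ee_pos"],R.from_rotvec(o["orientation"]).as_matrix()[:,0],o["qpos"])
p=get_image("wrist");save(p,"w1");print(ray(p,(210,280)))
for l in L:
    print(l,[(round(m["p"],2),np.round(m["location"]),atz(p,m["location"],30)) for m in mark_of(p,l)[:3]])
E
```

```text
3.0667 [589.843 -52.623 222.822] [ 0.418 -0.908  0.   ] [-0.109  0.375  1.705  0.     1.062  1.03 ]
(array([654.984, -22.308, 384.582]), array([-0.248, -0.12 , -0.961]))
spanner_grip []
spanner_jaw []
spanner_tail [(0.63, array([370., 392.]), array([ 409.399, -319.452,   30.   ]))]
tang [(0.85, array([218., 247.]), array([536.589, -32.425,  30.   ]))]
rest [(0.67, array([263., 373.]), array([ 548.512, -208.454,   30.   ]))]
lever_knob [(0.92, array([242., 151.]), array([453.967,  67.622,  30.   ]))]
```

View pics/w1.png

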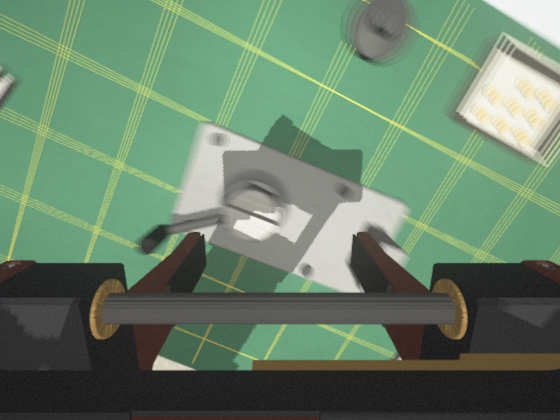

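The picture shows the press: tang at about (250,215), knob at (151,242), and the rest partly hidden by the right finger. I'm going on to the spanner.

{"op": "move_arm", "data": {"motion": [[-17,-35,0,0,0,-0.12,87],[-34,-70,0,0,0,-0.24,87],[-51,-105,0,0,0,-0.36,87],[-68,-140,0,0,0,-0.45,87],[-85,-175,0,0,0,-0.53,87]]}}

```text
t: 3.83
ee_pos: [504.5, -225.3, 222.8]
orientation: [-2.116, 2.322, -0.0]
ft_force: [1.3, -0.6, 0.2]
width: 87.1
```

{"op": "move_arm", "data": {"motion": [[-25,-30,0,0,0,0,87],[-50,-60,0,0,0,0,87],[-75,-90,0,0,0,0,87],[-85,-117,0,0,0,0,87],[-85,-117,0,0,0,0,87]]}}

```text
t: 4.25
ee_pos: [419.0, -345.3, 223.1]
orientation: [2.115, -2.322, 0.003]
ft_force: [0.4, 0.1, 0.9]
width: 87.1
```

```bash
python3 - <<'E'
from h import *
np.set_printoptions(precision=3,suppress=True)
from scipy.spatial.transform import Rotation as R
get_image("top")
o=get_obs();print(o["t"],o["ee_pos"],R.from_rotvec(o["orientation"]).as_matrix()[:,0],o["qpos"])
p=get_image("wrist");save(p,"w2");a=get_image("scene");print(ray(p,(210,280)))
for l in L[:5]:
    for m in mark_of(p,l)[:2]:
        print(l,round(m["p"],2),np.round(m["location"]),atz(p,m["location"],13))
        for n in mark_of(a,l)[:3]:print("   ",*tri((p,m["location"]),(a,n["location"])))
E
```

```text
4.3 [ 419.798 -343.431  222.896] [-0.093 -0.996  0.   ] [-0.708  0.302  1.813  0.     1.026  0.956]
(array([ 491.055, -349.318,  384.665]), array([-0.275,  0.02 , -0.961]))
spanner_grip 0.57 [136. 274.] [ 479.89  -342.676   13.   ]
    [ 479.156 -342.115    8.77 ] [0.8, 0.8]
    [ 544.714 -378.627  276.138] [64.9, 64.9]
spanner_jaw 0.97 [ 69. 282.] [ 555.012 -359.13    13.   ]
    [ 585.083 -400.201  238.207] [82.3, 82.3]
spanner_jaw 0.62 [ 58. 547.] [ 538.091 -665.166   13.   ]
    [ 539.891 -676.855   -2.74 ] [1.3, 1.3]
spanner_tail 0.97 [185. 487.] [ 393.126 -609.466   13.   ]
    [ 403.275 -596.979   43.138] [7.7, 7.7]
    [ 532.406 -243.986  362.524] [103.9, 103.9]
spanner_tail 0.68 [203. 274.] [ 394.965 -334.132   13.   ]
    [ 518.683 -362.921  315.675] [46.8, 46.8]
    [ 391.919 -332.923    8.865] [2.2, 2.2]
tang 0.33 [ 71. 281.] [ 552.928 -358.356   13.   ]
    [ 515.613 -226.359 -115.171] [146.7, 146.7]
rest 0.78 [ 66. 107.] [ 577.032 -156.794   13.   ]
    [ 559.593 -190.18    80.343] [2.4, 2.4]
```

View pics/w2.png

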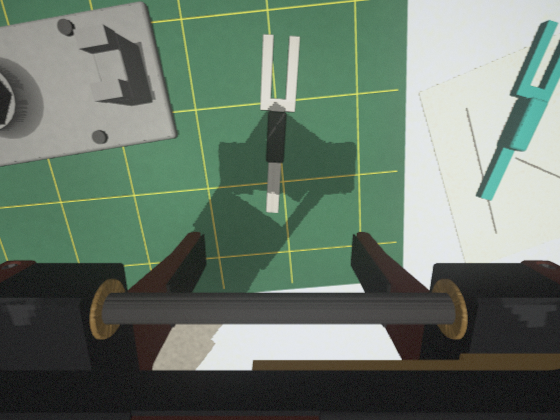

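The picture shows the wide-jawed spanner with its sleeve at about (275,137), slot up to row 37 and tail end at row 211. Its heading is about -0.14 rad. I'm going down to grasp it.

{"op": "move_arm", "data": {"motion": [[18,0,-37,0,0,-0.06,60],[36,-1,-74,0,0,-0.06,60],[54,-2,-111,0,0,-0.06,60],[69,-2,-147,0,0,-0.06,60],[69,-2,-165,0,0,-0.06,60]]}}

```text
t: 5.42
ee_pos: [489.8, -343.8, 53.7]
orientation: [2.047, -2.383, -0.004]
ft_force: [0.2, -0.1, -0.1]
width: 60.5
```

{"op": "move_arm", "data": {"motion": [[0,0,-25,0,0,0,60],[0,0,-45,0,0,0,60],[0,0,-52,0,0,0,60],[0,0,-52,0,0,0,60],[0,0,-52,0,0,0,20]]}}

```text
t: 5.83
ee_pos: [489.0, -344.8, 5.9]
orientation: [-2.046, 2.384, 0.0]
ft_force: [-0.9, -0.8, 0.3]
width: 56.3
```

{"op": "move_arm", "data": {"motion": [[0,0,0,0,0,0,10],[0,0,0,0,0,0,10],[0,0,0,0,0,0,10],[0,0,0,0,0,0,10],[0,0,0,0,0,0,10]]}}

```text
t: 6.25
ee_pos: [489.4, -345.2, 6.4]
orientation: [-2.046, 2.384, -0.003]
ft_force: [-1.5, -2.2, 1.9]
width: 23.4
```

{"op": "move_arm", "data": {"motion": [[0,0,0,0,0,0,10],[0,0,35,0,0,0,10],[0,0,75,0,0,0,10],[0,0,115,0,0,0,10],[0,0,155,0,0,0,10]]}}

```text
t: 6.67
ee_pos: [488.1, -343.9, 161.5]
orientation: [2.046, -2.384, -0.004]
ft_force: [0.9, -0.1, -2.0]
width: 22.0
```

{"op": "move_arm", "data": {"motion": [[0,0,30,0,0,0.12,10],[0,0,45,0,0,0.24,10],[0,0,45,0,0,0.36,10],[0,0,45,0,0,0.48,10],[0,0,45,0,0,0.6,10]]}}

```text
t: 7.08
ee_pos: [488.6, -344.2, 205.8]
orientation: [-2.664, 1.665, 0.001]
ft_force: [0.3, -0.5, -3.3]
width: 21.6
```

```bash
python3 - <<'E'
from h import *
np.set_printoptions(precision=1,suppress=True)
a=get_image("scene");b=get_image("top");p=get_image("wrist");save(p,"w3");save(a,"s3")
o=get_obs();print(o["t"],o["ee_pos"],o["width"],o["ft_force"])
for l in L[3:]:
    for m in mark_of(a,l)[:2]:
        print(l,round(m["p"],2),np.round(m["location"]),atz(a,m["location"],60))
        for q in(b,p):
            for n in mark_of(q,l)[:2]:print("   ","tw"[q is p],n["p"],*tri((a,m["location"]),(q,n["location"])),atz(q,n["location"],60))
E
```

```text
7.2333 [ 488.5 -344.2  205.2] 21.630728750829093 [-1.  -0.9 -3.4]
tang 0.8 [248. 306.] [543.1 -30.   60. ]
    t 0.66 [549.1 -24.9  74.2] [1.3, 1.3] [551.1 -22.9  60. ]
    t 0.32 [510.9   9.   48.7] [50.0, 50.0] [482.7  50.2  60. ]
rest 0.93 [216. 256.] [ 551.6 -204.4   60. ]
    t 0.95 [ 565.  -190.6   89.6] [0.1, 0.1] [ 570.6 -191.5   60. ]
    w 0.84 [ 562.3 -190.9   87.6] [2.0, 2.0] [ 561.2 -177.6   60. ]
lever_knob 0.86 [248. 348.] [467.6  59.4  60. ]
    t 0.5 [484.8  54.9  84.3] [9.8, 9.8] [492.1  48.3  60. ]
```

View pics/w3.png

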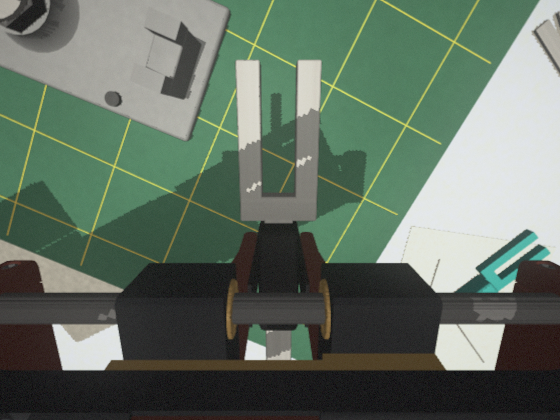

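The wide spanner is firmly held (width 22) and lined up with the tool, with the slot between (260,60) and (297,195). The rest shows at (165,55). I'm moving over to the press.

{"op": "move_arm", "data": {"motion": [[8,14,0,0,0,0.12,10],[16,28,0,0,0,0.24,10],[24,42,0,0,0,0.36,10],[32,56,0,0,0,0.48,10],[40,70,0,0,0,0.6,10]]}}

```text
t: 8.1
ee_pos: [529.3, -274.0, 205.7]
orientation: [-3.037, 0.804, -0.0]
ft_force: [-0.6, -0.5, -3.1]
width: 22.3
```

{"op": "move_arm", "data": {"motion": [[8,14,0,0,0,0.12,10],[16,28,0,0,0,0.24,10],[24,42,0,0,0,0.36,10],[32,56,0,0,0,0.48,10],[36,74,0,0,0,0.6,10]]}}

```text
t: 8.52
ee_pos: [565.9, -200.4, 205.8]
orientation: [3.138, 0.129, 0.001]
ft_force: [0.6, 0.0, -3.3]
width: 21.9
```

```bash
cat > v.py <<'E'
from h import *
import sys,pickle
from scipy.spatial.transform import Rotation as R
np.set_printoptions(precision=1,suppress=True)
get_image("top");get_image("top")
p=get_image("wrist");save(p,sys.argv[1])
o=get_obs();x=R.from_rotvec(o["orientation"]).as_matrix()
print(o["t"],o["ee_pos"],"head",np.arctan2(-x[0,1],-x[1,1]),np.arctan2(x[1,0],x[0,0])+np.pi/2,o["width"],o["ft_force"])
D={"p":p}
for l in L:
    m=mark_of(p,l)[:2];D[l]=[k["location"] for k in m]
    for k in m: print(l,round(k["p"],2),np.round(k["location"]),atz(p,k["location"],70))
pickle.dump(D,open(sys.argv[1]+".pkl","wb"))
E
python3 v.py w4
```

```text
8.6667 [ 565.1 -199.7  205.6] head -0.07710282482424545 1.6478991485859806 21.814370637705544 [ 0.1 -0.1 -1.9]
spanner_grip 0.67 [269. 276.] [ 570.4 -280.    70. ]
tang 0.7 [  9. 279.] [553. -26.  70.]
rest 0.56 [190. 273.] [ 560.  -190.8   70. ]
```

View pics/w4.png

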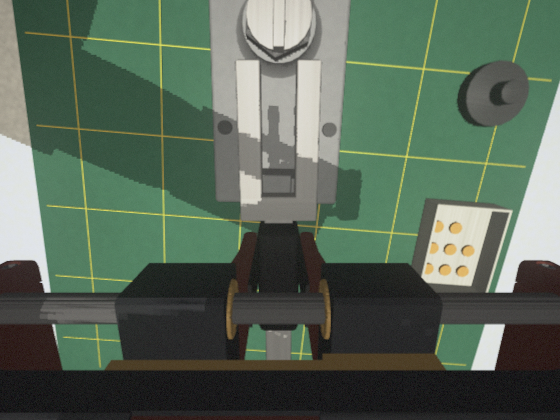

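The press is dead ahead in line with the slot. The tang is at (279,9) and the rest notch at (278,185). I'm moving closer for a second view.

{"op": "move_arm", "data": {"motion": [[-1,20,-10,0,0,0,10],[-2,40,-20,0,0,0,10],[-4,60,-30,0,0,0,10],[-5,74,-40,0,0,0,10],[-5,74,-40,0,0,0,10]]}}

```text
t: 9.38
ee_pos: [558.2, -124.5, 163.6]
orientation: [-3.138, -0.122, 0.006]
ft_force: [-0.6, 0.6, -3.0]
width: 21.8
```

```bash
python3 v.py w5; python3 - <<'E'
from h import *
import pickle
np.set_printoptions(precision=1,suppress=True)
A,B=[pickle.load(open(f"w{i}.pkl","rb")) for i in(4,5)]
for l in("tang","lever_knob","rest"):
    for a in A[l]:
        for b in B[l]: print(l,*tri((A["p"],a),(B["p"],b)))
E
```

```text
9.5333 [ 560.4 -127.2  165.9] head -0.07704913642062584 1.647845806717952 21.754895678528136 [ 0.5  0.3 -2.7]
spanner_grip 0.8 [266. 278.] [ 564.5 -184.1   70. ]
tang 0.83 [ 93. 278.] [552.6 -28.9  70. ]
tang [553.  -30.1  82.2] [0.3, 0.3]
```

View pics/w5.png

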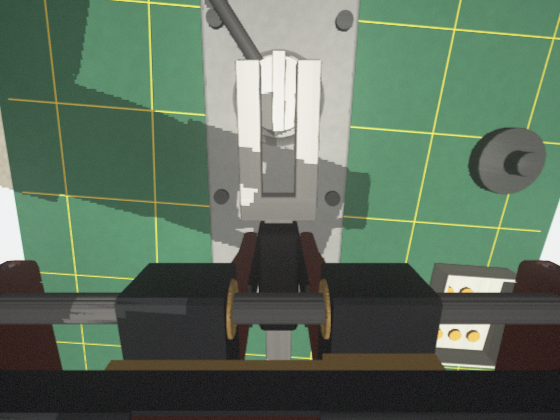

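```bash
python3 - <<'E'
from h import *
import pickle
np.set_printoptions(precision=1,suppress=True)
B=pickle.load(open("w5.pkl","rb"))["p"]
t=np.array([560.4,-127.2]);h=np.array([np.cos(1.648),np.sin(1.648)]);n=np.array([-h[1],h[0]])
for nm,rc,z in[("tip",(60,279),173),("slot end",(195,279),173),("tang top a",(52,279),88),("tang top b",(130,285),88),("tang a",(52,279),80)]:
    X=atz(B,rc,z)[:2]; print(nm,X,(X-t)@h,(X-t)@n)
E
```

```text
tip [553.1 -24.5] 102.97724703330604 -0.6683371919228644
slot end [558.3 -90.7] 36.515678466270515 -0.741217041610954
tang top a [551.5  -2.1] 125.44293690347286 -0.7738091793222601
tang top b [560.6 -57.4] 69.53540689775271 -5.569760260663424
tang a [551.4  -0.3] 127.22905945152152 -0.7840959538402323
```

```bash
python3 -c "
import cv2
i=cv2.imread('pics/w5.png')[30:220,220:340];cv2.imwrite('pics/c5.png',cv2.resize(i,None,fx=3.1,fy=3.1,interpolation=cv2.INTER_CUBIC))"
```

```text
(no output)
```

View pics/c5.png

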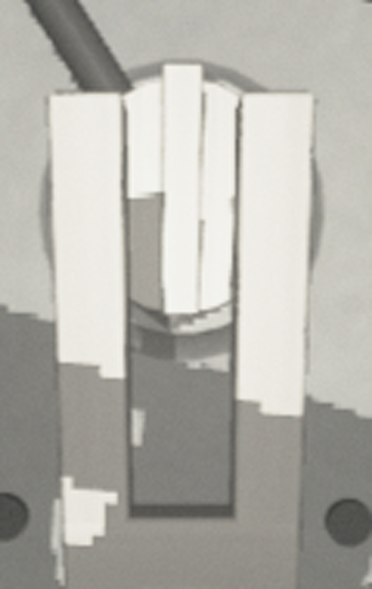

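In the crop the tang's top (163–201, rows 65–313) is centred and parallel in the slot (125–238), so the lateral alignment is right. It needs to go about 28 mm forward, then down.

{"op": "move_arm", "data": {"motion": [[-1,14,-15,0,0,0,10],[-2,28,-30,0,0,0,10],[-2,28,-50,0,0,0,10],[-2,28,-62,0,0,0,10],[-2,28,-62,0,0,0,10]]}}

```text
t: 10.25
ee_pos: [556.3, -98.5, 101.4]
orientation: [-3.138, -0.121, 0.006]
ft_force: [-0.8, 0.9, -2.4]
width: 21.7
```

```bash
python3 v.py w6
```

```text
10.4 [558.6 -99.1 104.3] head -0.07653397335276932 1.6473305516644638 21.94393865768249 [-0.1  0.1 -3.2]
spanner_grip 0.7 [268. 275.] [ 558.7 -126.9   70. ]
spanner_grip 0.2 [125. 276.] [551.8 -27.   70. ]
tang 0.86 [129. 279.] [553.7 -29.1  70. ]
rest 0.92 [342. 274.] [ 562.3 -191.4   70. ]
```

View pics/w6.png

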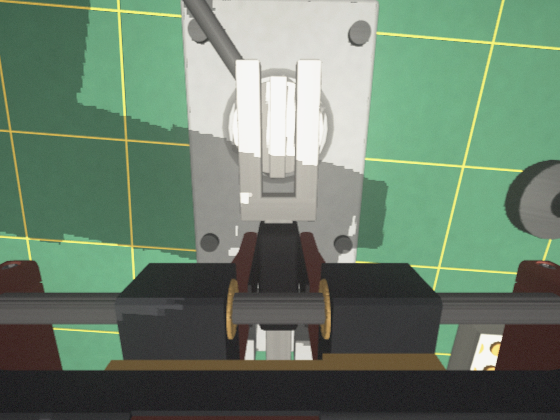

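The tang (rows 75–178) sits well inside the slot (rows 60–195), and the tail shows between the cheeks (247–305, row 345). I'm lowering it.

{"op": "move_arm", "data": {"motion": [[0,0,-10,0,0,0,10],[0,0,-18,0,0,0,10],[0,0,-20,0,0,0,10],[0,0,-20,0,0,0,10],[0,0,-20,0,0,0,10]]}}

```text
t: 11.12
ee_pos: [557.6, -98.6, 83.1]
orientation: [-3.139, -0.121, 0.002]
ft_force: [0.1, -0.3, -2.7]
width: 21.8
```

{"op": "move_arm", "data": {"motion": [[0,0,-2,0,0,0,10],[0,0,-4,0,0,0,10],[0,0,-4,0,0,0,10]]}}

```text
t: 11.37
ee_pos: [557.8, -98.6, 79.4]
orientation: [-3.139, -0.121, 0.0]
ft_force: [-0.6, -0.1, -1.7]
width: 21.9
```

{"op": "move_arm", "data": {"motion": [[0,0,-2,0,0,0,10],[0,0,-3,0,0,0,10],[0,0,-3,0,0,0,10]]}}

```text
t: 11.62
ee_pos: [557.8, -98.6, 76.5]
orientation: [-3.139, -0.121, 0.0]
ft_force: [-0.4, 0.1, -2.8]
width: 22.1
```

{"op": "move_arm", "data": {"motion": [[0,0,-2,0,0,0,10],[0,0,-3,0,0,0,10],[0,0,-3,0,0,0,10]]}}

```text
t: 11.87
ee_pos: [557.8, -98.6, 73.4]
orientation: [-3.139, -0.121, 0.001]
ft_force: [0.3, 0.3, -2.6]
width: 21.5
```

{"op": "move_arm", "data": {"motion": [[0,0,-2,0,0,0,10],[0,0,-3,0,0,0,10],[0,0,-3,0,0,0,10]]}}

```text
t: 12.12
ee_pos: [558.1, -98.7, 72.3]
orientation: [3.139, 0.121, 0.0]
ft_force: [-5.2, 0.4, 15.6]
width: 21.3
```

{"op": "move_arm", "data": {"motion": [[0,0,1,0,0,0,10],[0,0,1,0,0,0,45],[0,0,1,0,0,0,45],[0,0,1,0,0,0,45],[0,0,1,0,0,0,45]]}}

```text
t: 12.53
ee_pos: [558.0, -98.6, 71.5]
orientation: [-3.139, -0.121, 0.0]
ft_force: [0.1, -0.1, -0.0]
width: 43.8
```

{"op": "move_arm", "data": {"motion": [[0,0,15,0,0,0,45],[0,0,45,0,0,0,45],[0,0,85,0,0,0,45],[0,0,125,0,0,0,45],[0,0,125,0,0,0,45]]}}

```text
t: 12.95
ee_pos: [562.3, -99.5, 204.0]
orientation: [3.137, 0.121, 0.018]
ft_force: [1.6, 0.2, 0.7]
width: 44.6
```

```bash
python3 v.py w7
```

```text
13.1 [557.9 -98.6 196.7] head -0.07698378766622817 1.6477802200279719 45.01031885889017 [-0.9  0.5 -1.1]
spanner_grip 0.6 [209. 278.] [ 560.7 -109.4   70. ]
spanner_jaw 0.96 [132. 279.] [555.7 -32.4  70. ]
spanner_jaw 0.31 [ 16. 202.] [481.5  59.8  70. ]
spanner_tail 0.95 [282. 274.] [ 562.6 -192.5   70. ]
spanner_tail 0.42 [128. 275.] [551.5 -28.6  70. ]
tang 0.77 [124. 277.] [553.6 -25.6  70. ]
rest 0.95 [279. 271.] [ 559.1 -189.4   70. ]
lever_knob 0.97 [ 14. 203.] [482.4  61.8  70. ]
```

View pics/w7.png

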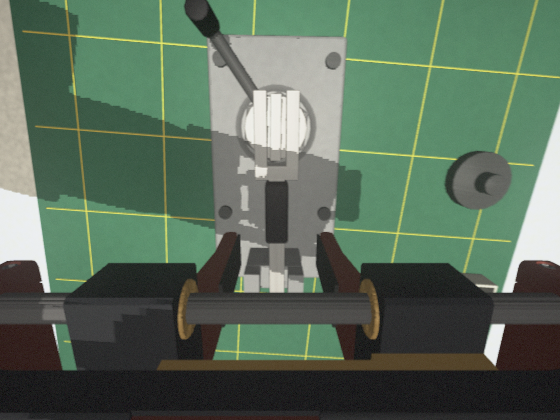

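The spanner is seated: prongs either side of the tang (276,125), tail in the notch (278,270). The knob is at (203,14). I'm moving over the knob with the jaws along the tangent.

{"op": "move_arm", "data": {"motion": [[-15,31,0,0,0,0.12,55],[-29,62,0,0,0,0.24,55],[-44,93,0,0,0,0.36,55],[-58,124,0,0,0,0.48,55],[-73,155,0,0,0,0.6,55]]}}

```text
t: 13.82
ee_pos: [483.9, 57.4, 196.1]
orientation: [-2.96, -1.051, 0.002]
ft_force: [-1.0, -0.1, 0.4]
width: 54.8
```

```bash
python3 v.py w8;python3 - <<'E'
from h import *
import pickle
np.set_printoptions(precision=1,suppress=True)
A,B=[pickle.load(open(f"w{i}.pkl","rb")) for i in(7,8)]
for l in("tang","lever_knob","rest"):
    for a in A[l][:1]:
        for b in B[l][:1]: print(l,*tri((A["p"],a),(B["p"],b)),atz(B["p"],b,80),atz(A["p"],a,80))
E
```

```text
13.9667 [483.8  58.  196.2] head -0.6804606614775272 2.251257790522083 55.398445607526526 [ 0.1 -0.3 -0.4]
spanner_grip 0.69 [351. 238.] [ 562.  -110.4   70. ]
spanner_jaw 0.93 [302. 278.] [557.  -30.7  70. ]
tang 0.79 [300. 276.] [552.9 -29.9  70. ]
tang 0.57 [301. 277.] [555.5 -30.3  70. ]
lever_knob 0.79 [204. 278.] [486.2  56.2  70. ]
tang [552.3 -26.6  74.7] [1.6, 1.6] [549.  -24.9  80. ] [553.6 -25.6  80. ]
lever_knob [484.7  58.5  80.3] [0.3, 0.3] [484.6  58.3  80. ] [484.9  58.8  80. ]
```

View pics/w8.png

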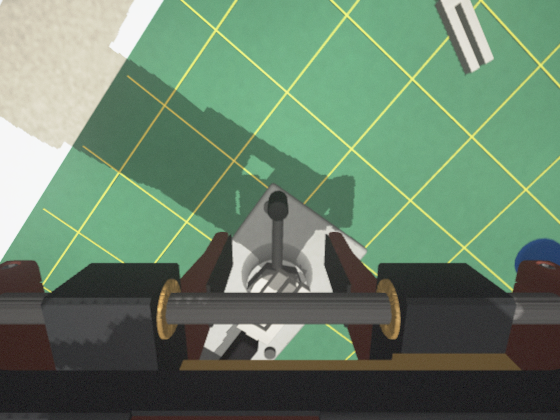

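The knob (278,204) is centred between the fingers, measured at (484.7, 58.5, 80). I'm descending and gripping it.

{"op": "move_arm", "data": {"motion": [[0,0,-35,0,0,0,55],[0,0,-70,0,0,0,55],[0,0,-105,0,0,0,55],[0,0,-125,0,0,0,55],[1,0,-131,0,0,0,55]]}}

```text
t: 14.68
ee_pos: [483.8, 55.4, 62.5]
orientation: [-2.963, -1.04, 0.009]
ft_force: [-1.0, -0.9, 0.5]
width: 55.2
```

{"op": "move_arm", "data": {"motion": [[0,0,0,0,0,0,8],[0,0,0,0,0,0,8],[0,0,0,0,0,0,8],[0,0,0,0,0,0,8],[0,0,0,0,0,0,8]]}}

```text
t: 15.1
ee_pos: [486.9, 56.4, 66.9]
orientation: [2.963, 1.043, 0.004]
ft_force: [1.2, 0.5, 0.2]
width: 25.1
```

{"op": "move_arm", "data": {"motion": [[0,0,0,0,0,0,8],[0,0,0,0,0,0,8]]}}

```text
t: 15.27
ee_pos: [486.5, 56.4, 66.6]
orientation: [2.963, 1.043, 0.002]
ft_force: [-1.0, -0.1, 8.3]
width: 19.2
```

```bash
python3 - <<'E'
import numpy as np
C=np.array([553.5,-27.5]);r=np.array([484.7,58.5])-C;print(np.hypot(*r))
r*=110/np.hypot(*r)
for a in np.arange(0,1.7,0.1):
    c,s=np.cos(-a),np.sin(-a);print(round(a,2),np.round([c*r[0]-s*r[1]-r[0],s*r[0]+c*r[1]-r[1]],1))
E
```

```text
110.133736883845
0.0 [0. 0.]
0.1 [8.9 6.4]
0.2 [18.4 11.9]
0.3 [28.5 16.5]
0.4 [38.9 20. ]
0.5 [49.6 22.4]
0.6 [60.5 23.8]
0.7 [71.5 24.1]
0.8 [82.5 23.2]
0.9 [93.3 21.3]
1.0 [103.9  18.3]
1.1 [114.1  14.3]
1.2 [123.9   9.3]
1.3 [133.1   3.3]
1.4 [141.7  -3.6]
1.5 [149.5 -11.3]
1.6 [156.6 -19.7]
```

{"op": "move_arm", "data": {"motion": [[9,6.5,0,0,0,-0.1,8],[18.5,12,0,0,0,-0.2,8],[28.5,16.5,0,0,0,-0.3,8],[39,20,0,0,0,-0.4,8],[39,20,0,0,0,-0.4,8]]}}

```text
t: 15.68
ee_pos: [526.9, 75.7, 66.6]
orientation: [3.111, 0.426, 0.003]
ft_force: [0.6, -9.2, 8.4]
width: 19.3
```

{"op": "move_arm", "data": {"motion": [[10.5,2.5,0,0,0,-0.1,8],[21.5,4,0,0,0,-0.2,8],[32.5,4,0,0,0,-0.3,8],[43.5,3,0,0,0,-0.4,8],[43.5,3,0,0,0,-0.4,8]]}}

```text
t: 16.1
ee_pos: [569.4, 77.3, 66.5]
orientation: [3.133, -0.2, -0.0]
ft_force: [-2.9, -11.8, 11.4]
width: 19.1
```

```bash
cat > s.py <<'E'
from h import *
from scipy.spatial.transform import Rotation as R
np.set_printoptions(precision=1,suppress=True)
C=np.array([553.5,-27.5])
a,b=get_image("scene"),get_image("top")
o=get_obs();d=o["ee_pos"][:2]-C;th=np.arctan2(d[1],d[0]);t=np.array([np.sin(th),-np.cos(th)])
print(o["t"],o["ee_pos"],"turn",2.2459-th,"r",np.hypot(*d),"Ft",o["ft_force"][:2]@t,"Fr",o["ft_force"][:2]@d/np.hypot(*d),o["ft_force"],o["moment"],o["width"])
for l in("tang","spanner_jaw","spanner_tail","rest"):
    for q in(a,b):
        print(l,[(round(m["p"],2),atz(q,m["location"],73)) for m in mark_of(q,l)[:3]])
save(a,"s_last")
E
python3 s.py
```

```text
16.2 [568.8  77.4  66.6] turn 0.8199423944977347 r 105.99915076669433 Ft -0.14557541395524498 Fr -12.445705290473581 [ -1.9 -12.3   7.6] [-2.   0.4 -0.1] 19.434868283361922
tang [(0.82, array([552.6, -35.3,  73. ]))]
tang [(0.53, array([549.4, -30.4,  73. ]))]
spanner_jaw [(0.93, array([544.9, -28.9,  73. ])), (0.66, array([ 573.5, -619. ,   73. ]))]
spanner_jaw [(0.82, array([ 526. , -651.2,   73. ])), (0.57, array([547.3, -38. ,  73. ]))]
spanner_tail [(0.73, array([ 551.1, -191.2,   73. ])), (0.63, array([ 417.9, -575.7,   73. ]))]
spanner_tail [(0.59, array([ 555.9, -192.3,   73. ])), (0.55, array([ 393.5, -597.1,   73. ]))]
rest [(0.8, array([ 559.8, -185.9,   73. ]))]
rest [(0.96, array([ 565.8, -189.1,   73. ]))]
```

{"op": "move_arm", "data": {"motion": [[5.5,-3,0,0,0,-0.05,8],[11,-4,0,0,0,-0.1,8],[16,-5.5,0,0,0,-0.15,8],[21,-7,0,0,0,-0.2,8],[21,-7,0,0,0,-0.2,8]]}}

```text
t: 17.02
ee_pos: [589.6, 71.9, 66.6]
orientation: [3.1, -0.509, -0.0]
ft_force: [-4.1, -2.2, 8.4]
width: 19.3
```

{"op": "move_arm", "data": {"motion": [[5,-2,0,0,0,-0.05,8],[10,-4,0,0,0,-0.1,8],[10,-4,0,0,0,-0.1,8]]}}

```text
t: 17.27
ee_pos: [599.4, 67.7, 66.6]
orientation: [3.07, -0.663, -0.001]
ft_force: [-3.7, -3.8, 8.3]
width: 19.1
```

{"op": "move_arm", "data": {"motion": [[5,-2.5,0,0,0,-0.05,8],[9.5,-5,0,0,0,-0.1,8],[9.5,-5,0,0,0,-0.1,8]]}}

```text
t: 17.52
ee_pos: [608.7, 62.6, 66.6]
orientation: [3.033, -0.816, -0.001]
ft_force: [-4.2, -2.5, 9.1]
width: 19.4
```

{"op": "move_arm", "data": {"motion": [[4.5,-3,0,0,0,-0.05,8],[9,-6,0,0,0,-0.1,8],[9,-6,0,0,0,-0.1,8]]}}

```text
t: 17.77
ee_pos: [617.6, 56.6, 66.6]
orientation: [2.988, -0.966, -0.001]
ft_force: [-4.8, -3.4, 9.9]
width: 19.2
```

{"op": "move_arm", "data": {"motion": [[4.2,-3.5,0,0,0,-0.05,8],[8.4,-7,0,0,0,-0.1,8],[8.4,-7,0,0,0,-0.1,8]]}}

```text
t: 18.02
ee_pos: [625.0, 50.4, 66.6]
orientation: [2.936, -1.115, -0.005]
ft_force: [-8.6, 1.4, 12.7]
width: 19.1
```

{"op": "move_arm", "data": {"motion": [[2,-2,0,0,0,-0.025,8],[4,-4,0,0,0,-0.05,8],[4,-4,0,0,0,-0.05,8]]}}

```text
t: 18.27
ee_pos: [625.8, 49.0, 66.4]
orientation: [2.908, -1.187, -0.016]
ft_force: [-16.9, 12.4, 19.7]
width: 19.4
```

{"op": "move_arm", "data": {"motion": [[2,-2,0,0,0,-0.025,8],[4,-4,0,0,0,-0.05,8],[4,-4,0,0,0,-0.05,8]]}}

```text
t: 18.52
ee_pos: [626.4, 47.9, 66.1]
orientation: [2.877, -1.26, -0.028]
ft_force: [-29.0, 26.7, 27.0]
width: 19.1
```

```bash
python3 s.py
```

```text
18.6167 [626.3  47.9  66.2] turn 1.4429153177589171 r 104.80753638129698 Ft -38.83802353815905 Fr -0.5678255203139695 [-28.3  26.6  27.3] [4.3 4.6 0.1] 19.1971181620333
tang [(0.56, array([558.6, -28.3,  73. ]))]
tang [(0.51, array([545.4, -27.1,  73. ]))]
spanner_jaw [(0.81, array([545.7, -21.8,  73. ])), (0.57, array([ 575.9, -608.5,   73. ]))]
spanner_jaw [(0.76, array([554.8, -34. ,  73. ]))]
spanner_tail [(0.87, array([ 428.3, -558.8,   73. ])), (0.67, array([ 541. , -191.3,   73. ]))]
spanner_tail [(0.94, array([ 553.9, -189.3,   73. ]))]
rest [(0.63, array([ 557.8, -192.5,   73. ]))]
rest [(0.74, array([ 570.1, -194.4,   73. ])), (0.18, array([ 551.5, -197.2,   73. ]))]
```

The force climbs to 39 N tangential while the knob stands still, so this is the firm stop. I'll ease off, release and lift.

{"op": "move_arm", "data": {"motion": [[-2,2,0,0,0,0.025,8],[-4,4,0,0,0,0.05,8],[-4,4,0,0,0,0.05,8]]}}

```text
t: 19.27
ee_pos: [625.2, 49.3, 66.3]
orientation: [2.91, -1.182, -0.016]
ft_force: [-17.0, 12.8, 17.8]
width: 19.2
```

{"op": "move_arm", "data": {"motion": [[-1,1,0,0,0,0.02,8],[-2,2,0,0,0,0.03,8],[-2,2,0,0,0,0.03,45],[-2,2,0,0,0,0.03,45],[-2,2,0,0,0,0.03,45]]}}

```text
t: 19.68
ee_pos: [628.5, 48.5, 66.0]
orientation: [-2.927, 1.14, -0.001]
ft_force: [0.2, 0.3, 0.4]
width: 35.7
```

{"op": "move_arm", "data": {"motion": [[-2,2,0,0,0,0,50],[-2,2,0,0,0,0,50],[-2,2,30,0,0,0,50],[-2,2,65,0,0,0,50],[-2,2,100,0,0,0,50]]}}

```text
t: 20.1
ee_pos: [625.6, 50.2, 165.9]
orientation: [2.926, -1.14, -0.003]
ft_force: [0.8, -0.4, 1.1]
width: 50.0
```

{"op": "move_arm", "data": {"motion": [[-15,20,25,0,0,0,50],[-15,20,50,0,0,0,50],[-15,20,50,0,0,0,50],[-15,20,50,0,0,0,50],[-15,20,50,0,0,0,50]]}}

```text
t: 20.52
ee_pos: [611.0, 70.2, 215.0]
orientation: [2.927, -1.141, -0.001]
ft_force: [0.6, 0.7, -0.1]
width: 50.0
```

```bash
python3 v.py w9; python3 - <<'E'
from h import *
import pickle
D=pickle.load(open("w9.pkl","rb"))
for k in D["lever_knob"]:
    X=atz(D["p"],k,80);d=X[:2]-np.array([553.5,-30]);print(X,np.hypot(*d),2.23-np.arctan2(d[1],d[0]))
E
```

```text
20.6667 [610.6  70.  214. ] head 0.7434043550581911 0.8273881401473131 49.77245268435428 [-0.1 -0.3 -0.5]
spanner_grip 0.93 [337. 340.] [ 545.9 -112.4   70. ]
spanner_grip 0.45 [200. 300.] [624.4  51.7  70. ]
spanner_jaw 0.58 [291. 301.] [552.  -32.4  70. ]
tang 0.95 [289. 296.] [549.8 -26.8  70. ]
rest 0.29 [335. 342.] [ 548.8 -111.5   70. ]
```

View pics/w9.png

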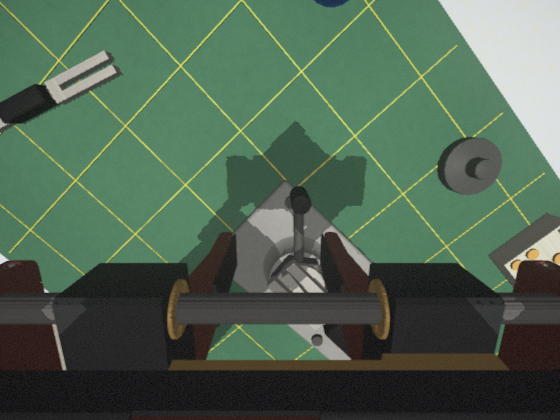

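The lever has swung to the other side of the bed, with the knob at (300,200). The spanner is still over the tang (298,285) and the robot is clear of everything.

```bash
python3 -c "
from workcell import *
print(close_job())"
```

```text
the job is handed in; nothing more can be done
None
```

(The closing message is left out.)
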